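Press the proud sample tube home and shut the transport case

ROBOT

A 6-joint arm with a two-finger parallel gripper is mounted at the origin on a cart in front of the work surface, level with it; the furniture and walls round the work are solid. World frame = base frame: x ahead of the robot, y to its left, z up, the work surface at z = 0. Lengths are in m, angles in degrees, forces in N, time in s.
With the tool pointing down it reaches from about 0.375 to 0.9 m from the base axis. Payload 3.1 kg.
Tool frame: the origin (TCP) lies midway between the tips of the shut fingers; the grasp point (between the pads) lies 19 mm behind it (bot.hold_point_z is the distance from the TCP to the grasp point, in m); z points along the fingers, y is the line along which they close (so a half turn about z gives the same grasp; the last joint's range is limited). The gripper opens to 87 mm and grips with 3 to 60 N. Pads are 19 mm wide; open, the fingers measure 117 mm over their backs; the gripper's body (75 mm by 190 mm) begins 51 mm behind the grasp point.
Start: joints at [-79.727, 30.224, 82.088, -0, 67.689, -10.227], TCP at [0.219, -0.585, 0.223] pointing down, gripper open.
Joint ranges: [-176.69, 176.69], [-43.24, 126.21], [12.49, 139.97], [-82, 262], [0, 151.66], [-163.58, 163.58]. Speed limits (degrees/s): [159.86, 159.86, 180, 180, 180, 180].

INTERFACE

Orientations are given as a 3x3 rotation matrix whose columns are the frame's x, y, z axes.
In Python, from rig import read_state, optics, order, bot gives the robot as it stands.
- The arm moves only by the tool drive_tool, never from a script. Its argument "steps" is a list of rows, each a list of 7 numbers: the finger opening in mm, from 0 to 87, then the shift along the tool's x, y, z normalised to -1 to 1, where 1 is 0.12 m, then the turn, a rotation vector about the tool's x, y, z normalised to -1 to 1, where 1 is 1.5 rad. In form: [[jaw, tx, ty, tz, ax, ay, az], ...]. A call has 1 to 8 rows; each row is the pose to reach, as a shift and turn from the pose commanded when the call began, along the tool's axes at that moment; what a row does not reach only later rows make up. A row lasts 1/10 s, in which the tool goes at most 50 mm and 8.59 degrees, less where a joint would pass 70% of its speed; a pose out of reach is approached as far as the arm can. A call with a number of a shift or a turn outside -1 to 1 is refused whole. A call with a gripper value outside its range is refused whole. The fingers move at their own pace and stop on an object; the grip force is fixed at half the most. Time passes only in rows, so rows that repeat a pose let the fingers close. It gives the time, the measured TCP pose, the force, the opening and the grip force at its end, in the units of the state.
- read_state(): the state, without advancing time (a new reading comes with each control period).
- optics.capture(name): name is "scene" or "top" or "wrist"; returns a dict with "color" (400x640x3 uint8, blue, green, red), "range_z" (400x640 float32, m along the optical axis (not along the pixel's ray), 0 where there is no reading), "fx", "fy", "cx", "cy" (pixels), "rvec" (rotation vector, rad) and "tvec" (3), from world to camera coordinates, as OpenCV has them. Camera axes: x right, y down, z forward; pixel columns grow to the right and rows downward; lengths in m; the calibration is good to about 2 mm. A picture is of the moment at which its call begins.
- order.hand_in(): hands the job in; it is judged then, once.
The state is a dict: "time_s": time; "joint_positions": joint angles; "qvel": joint speeds; "tau": joint torques, N m; "position": TCP position; "tcp_rot": TCP orientation; "force": force on the tool from outside, world axes, zero at the start; "moment": the same for the moment, N m; "opening": opening from 0.0 (shut) to 1.0 (fully open); "grasp_force": force on a finger pad.
Only numpy, scipy, OpenCV 4.12 (cv2) and the standard library are available. Lean on these libraries where they do the work, as an engineer would, in place of code of your own. Each camera call takes 0.05 s, during which the arm holds its last target. There are 200 camera calls.

TASK

One of the five capped sample tubes in the open transport case is stuck and stands proud of the others, in the way of the lid. Press that tube gently straight down with your fingertips until it is fully home, touching none of the other tubes; then push the hinged lid over with your fingertips until it is fully shut, and withdraw. Lift nothing, and leave the cups, the bottle and the needle holder round the case where they stand.

Things in the scene. Friction and masses are not known exactly. Their poses are not given: they have to be found in the camera images.
- case: Grey transport case for five tubes; it cannot move. Base 64 (x) x 204 (y) x 91 mm high, walls 4 mm. Origin: centre of its underside, on the worktop; z up, front towards its own -x (roughly to the robot). Five tubes stand in one row at x = 0, y = -72, -36, 0, 36, 72 mm. White insert with the tube holes 80 mm up. Rim 91 mm up.
- proud_tube: The tube that stands proud, in any of the five places. Origin: centre of its foot; z up. Cap 20.4 mm across, 20 mm tall, its flat top 96.5 mm above the origin. Home: foot 10.5 mm, cap top 107 mm above the worktop; it starts 20 to 26 mm higher. Its label binds in the hole: it slides straight down against a steady 3 N or so, stays where left, and stops on the case's floor.
- tube_b: One of the other four tubes, the same size, already fully home (origin at its foot, 10.5 mm above the underside of the case; cap top 107 mm above the worktop). Not to be touched.
- tube_c: One of the other four tubes, the same size, already fully home (origin at its foot, 10.5 mm above the underside of the case; cap top 107 mm above the worktop). Not to be touched.
- tube_d: One of the other four tubes, the same size, already fully home (origin at its foot, 10.5 mm above the underside of the case; cap top 107 mm above the worktop). Not to be touched.
- tube_e: One of the other four tubes, the same size, already fully home (origin at its foot, 10.5 mm above the underside of the case; cap top 107 mm above the worktop). Not to be touched.
- lid (a joint): Lid angle, rad: 0 shut, growing as it opens; starts 1.75 to 1.95, leaning back past upright. A stiff hinge (about 2 N at the free edge) holds it at any angle. White, 64 (x) x 204 (y) x 22 mm deep. Shut, its outer face is 113 mm above the worktop, over the whole base, and clears caps that are home by 3 mm; a proud cap is in its way. Open, the outer face looks away from the case's front.
- lid_hinge (a point): Middle of the lid's hinge axis, which runs along the case's y at x = +32 mm (the back), z = 91 mm in the case's frame. Fixed.
- lid_tab (a point): Middle of the small tab (34 mm wide, 7 mm deep) on the lid's free edge, 66.5 mm from the hinge axis; it rides with the lid.
- cup_a: Lidded specimen cup, 49 mm across, 58 mm tall, loose, standing in front of the case. Origin at the centre of its underside. To be left alone.
- cup_b: Lidded specimen cup, 49 mm across, 58 mm tall, loose, standing beside the left end of the case. Origin at the centre of its underside. To be left alone.
- dropper_a: Dropper bottle, 25 mm across, 78 mm tall, loose, standing in front of the case. Origin at the centre of its underside. To be left alone.
- holder_a: Needle holder barrel, 31 mm across at its flange, 52 mm tall, loose, standing in front of the case. Origin at the centre of its underside. To be left alone.

How it is judged (in metres and radians):
On the way, in this order (a step that is already met when the one before it is completed fails the run):
1. the proud tube is pressed fully home while the lid still stands open (z of proud_tube in the frame of case below 0.0125 m and value of joint lid above 1.2 rad), for 0.2 s.
2. the lid is shut (value of joint lid below 0.05 rad), for 0.2 s.
At the end, for the whole second after the job is handed in: The tube that stood proud is home within 2 mm and so are the other four, the lid is shut within 0.05 rad (3 mm at its free edge), and the cups, the bottle and the needle holder stand upright within 15 mm of where they were (z of each of proud_tube, tube_b, tube_c, tube_d, tube_e in the frame of case below 0.0125 m and value of joint lid below 0.05 rad and linear speed of proud_tube below 0.01 m/s and distance of each of cup_a, cup_b, dropper_a, holder_a from where it was at the start of the episode below 0.015 m and angle between each of cup_a, cup_b, dropper_a, holder_a's own z axis and vertical below 0.1 rad); the robot touches nothing.
It fails at once if another tube is touched by the robot (more than 0.5 N) (contact force between any of the fingers, the arm and tube_b above 0.5 N or contact force between any of the fingers, the arm and tube_c above 0.5 N or contact force between any of the fingers, the arm and tube_d above 0.5 N or contact force between any of the fingers, the arm and tube_e above 0.5 N).
It fails at once if a tube is lifted: the proud one higher than it stood (over 29 mm above home) or another by more than 4 mm (z of proud_tube in the frame of case above 0.0395 m or z of any of tube_b, tube_c, tube_d, tube_e in the frame of case above 0.0145 m).
It fails at once if the tube is pressed with more than 40 N (contact force between anything else and proud_tube above 40 N).
It fails at once if the lid is slammed (over 5 rad/s) (velocity of joint lid below -5 rad/s).
It fails at once if a cup, the bottle or the needle holder is pushed more than 15 mm, lifted or knocked over (distance of any of cup_a, cup_b, dropper_a, holder_a from where it was at the start of the episode above 0.015 m or angle between any of cup_a, cup_b, dropper_a, holder_a's own z axis and vertical above 0.3 rad).
It also fails if it takes over 51 s, if anything falls off the work surface, if the arm or the gripper's body presses on something with over 40 N, if the wrist force passes 120 N, or if a joint passes its speed limit or range.

## Working session

There is one attempt and no reset: what is moved stays moved. The work goes in short steps, Python scripts to look and compute and a tool call to move; the robot and the scene stay as the last step left them, time stands still between calls to the robot, and variables do not carry over. Pictures are saved under pics/ and viewed, at most 10 in all, crops included, and the job is handed in when it is done.

Besides the shell and the picture viewer there is one more tool, called after "Emit:" in YAML: its name, and indented under it one key for each argument. drive_tool: Moves the arm, as the interface text tells. Scaled input: -1 to 1 covers 0.12 m each way for a shift and 1.5 rad each way for a turn. Its arguments: {"type":"object","properties":{"steps":{"type":"array"}},"required":["steps"]}

```bash
ls; mkdir -p pics; cat > h.py <<'E'
import numpy as np,cv2
from rig import read_state, optics, order, bot
def cap(n):
    c=optics.capture(n); R=cv2.Rodrigues(np.array(c["rvec"],float))[0]; t=np.array(c["tvec"],float).ravel()
    v,u=np.mgrid[0:400,0:640]; z=c["range_z"]
    P=np.stack([(u-c["cx"])/c["fx"]*z,(v-c["cy"])/c["fy"]*z,z],-1)
    W=(P-t)@R; W[z==0]=np.nan
    return c,W
E
python3 - <<'E'
from h import *
s=read_state(); print(s["time_s"],s["position"],s["opening"],s["force"])
for n in ("scene","top"):
    c,W=cap(n); cv2.imwrite(f"pics/{n}0.png",c["color"]); np.savez(f"{n}0.npz",W=W,color=c["color"])
E
```

```text
pics
0.0 [ 0.2187469  -0.58469298  0.22159172] 1.0003078063654591 [ 0.00184368 -0.0057753  -0.58888579]
```

View pics/scene0.png

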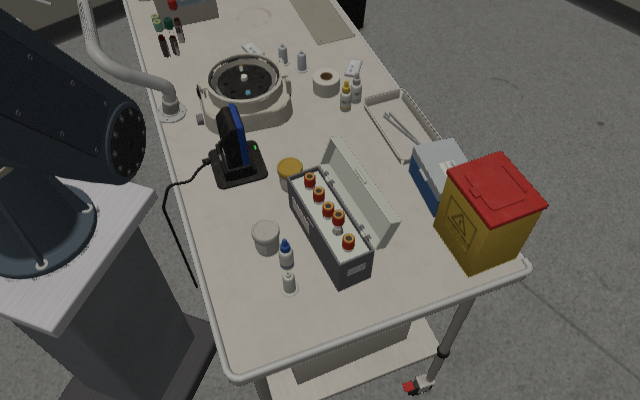

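View pics/top0.png

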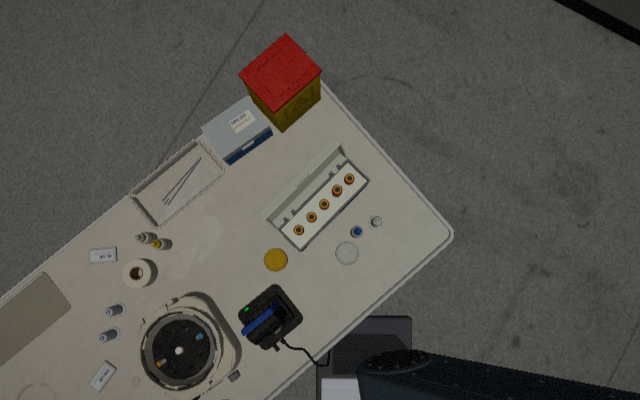

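The scene view shows five orange caps in the case, with the fourth from the far end at (338,217) apparently proud. In the top view the caps run from (299,230) to (349,179). The cups are at (276,259) and (346,253), the bottle at (356,231) and the holder at (376,221).

```bash
python3 - <<'E'
import numpy as np
for n,px in (("top",[(299,230),(312,217),(324,204),(337,190),(349,179)]),("scene",[(310,179),(319,193),(328,208),(338,216),(348,240)])):
    d=np.load(n+"0.npz");W=d["W"]
    for u,v in px:
        w=W[v-7:v+8,u-7:u+8].reshape(-1,3); c=d["color"][v-7:v+8,u-7:u+8].reshape(-1,3).astype(int)
        m=(c[:,2]-c[:,0]>60)&np.isfinite(w[:,0]); w=w[m]
        zt=np.percentile(w[:,2],90); w=w[w[:,2]>zt-.006]
        print(n,u,v,len(w),((w.min(0)+w.max(0))/2).round(4),w.mean(0).round(4),zt.round(4))
W=np.load("top0.npz")["W"]
for k,(u,v) in dict(cupb=(276,259),cupa=(346,253),drop=(356,231),hold=(376,221)).items():
    w=W[v-14:v+15,u-14:u+15].reshape(-1,3); w=w[np.isfinite(w[:,0])]; w=w[(w[:,2]>.03)&(w[:,2]<.085)]
    print(k,len(w),w.min(0).round(3),w.max(0).round(3))
# rim, lid edges
w=W[130:255,260:375].reshape(-1,3); w=w[np.isfinite(w[:,0])]
from cv2 import minAreaRect
r=w[(w[:,2]>.085)&(w[:,2]<.097)]; print(minAreaRect(r[:,:2].astype('f4')),len(r))
l=w[(w[:,2]>.148)&(w[:,2]<.2)]; print(minAreaRect(l[:,:2].astype('f4')),len(l),l[:,2].max(),l[np.argsort(l[:,2])[-5:]].round(4))
E
```

```text
top 299 230 49 [0.461  0.2075 0.1084] [0.4608 0.2071 0.1079] 0.1102
top 312 217 48 [0.4868 0.1823 0.1082] [0.4864 0.1822 0.1077] 0.1097
top 324 204 49 [0.512  0.1569 0.1079] [0.5123 0.1573 0.108 ] 0.1103
top 337 190 52 [0.5383 0.133  0.1272] [0.5384 0.1325 0.1279] 0.1296
top 349 179 47 [0.5647 0.1076 0.1079] [0.5641 0.1079 0.1081] 0.1097
scene 310 179 69 [0.463  0.2072 0.1064] [0.4633 0.2052 0.1071] 0.1085
scene 319 193 65 [0.4897 0.1818 0.1068] [0.4894 0.1798 0.1073] 0.109
scene 328 208 14 [0.5338 0.1315 0.1276] [0.5338 0.131  0.1278] 0.127
scene 338 216 73 [0.5408 0.1313 0.127 ] [0.5409 0.13   0.1273] 0.1291
scene 348 240 79 [0.5673 0.1062 0.1067] [0.5674 0.105  0.1072] 0.1087
cupb 431 [0.379 0.233 0.047] [0.424 0.28  0.063]
cupa 428 [0.393 0.085 0.046] [0.44  0.133 0.062]
drop 160 [0.432 0.075 0.033] [0.473 0.119 0.081]
hold 82 [0.46  0.036 0.031] [0.494 0.076 0.056]
((0.5216571688652039, 0.165750652551651), (0.08697426319122314, 0.203833669424057), 46.066749572753906) 1622
((0.5571401715278625, 0.20289801061153412), (0.018258702009916306, 0.20277121663093567), 45.99724578857422) 633 0.1582358454575909 [[0.5551 0.1949 0.1576]
 [0.5627 0.1912 0.1577]
 [0.5588 0.1949 0.1581]
 [0.5569 0.1967 0.1581]
 [0.5531 0.1985 0.1582]]
```

```bash
cat >> h.py <<'E'
C0=np.array([.5135,.1565]); a=np.radians(46.05); X=np.array([np.cos(a),np.sin(a)]); Y=np.array([-X[1],X[0]])
E
python3 - <<'E'
from h import *
s=read_state(); print(np.round(s["tcp_rot"],3).tolist(),s["position"])
w=np.load("top0.npz")["W"].reshape(-1,3); w2=np.load("scene0.npz")["W"].reshape(-1,3)
w=np.vstack([w,w2]); w=w[np.isfinite(w[:,0])]; q=np.c_[(w[:,:2]-C0)@X,(w[:,:2]-C0)@Y,w[:,2]]
for y0 in range(-160,160,40):
  print(y0,[ (lambda m: round(float(q[m,2].max()),3) if m.any() else None)((q[:,0]>x0/1e3)&(q[:,0]<=(x0+20)/1e3)&(q[:,1]>y0/1e3)&(q[:,1]<=(y0+40)/1e3)) for x0 in range(-140,300,20)])
# lid section in case frame
m=(abs(q[:,1])<.07)&(q[:,0]>.025)&(q[:,0]<.1)&(q[:,2]>.02)
l=q[m]
for z0 in np.arange(.09,.17,.01):
    k=(l[:,2]>z0)&(l[:,2]<=z0+.01); 
    if k.any(): print(z0.round(3),k.sum(),l[k,0].min().round(4),np.median(l[k,0]).round(4),l[k,0].max().round(4))
# rotation: want tool y along +-X
R=np.array(s["tcp_rot"]); v=R.T@np.r_[X,0]; print("X in tool",v, "turn about tool z deg", np.degrees(np.arctan2(-v[0],v[1])), np.degrees(np.arctan2(v[0],-v[1])))
E
```

```text
[[0.937, 0.35, -0.0], [0.35, -0.937, 0.002], [0.0, -0.002, -1.0]] [ 0.21878358 -0.58471928  0.22165768]
-160 [0.005, 0.005, 0.005, 0.005, 0.004, 0.005, 0.006, 0.005, 0.005, 0.006, 0.005, 0.006, 0.005, 0.005, 0.006, 0.005, 0.169, 0.167, 0.168, 0.168, 0.169, 0.163]
-120 [0.005, 0.005, 0.005, 0.006, 0.005, 0.095, 0.108, 0.109, 0.11, 0.153, 0.152, 0.005, 0.005, 0.004, 0.006, 0.005, 0.17, 0.168, 0.168, 0.169, 0.17, 0.164]
-80 [0.006, 0.056, 0.056, 0.006, 0.005, 0.095, 0.13, 0.13, 0.097, 0.154, 0.152, 0.005, 0.004, 0.004, 0.004, 0.005, 0.164, 0.166, 0.166, 0.165, 0.165, 0.164]
-40 [0.004, 0.004, 0.081, 0.065, 0.005, 0.094, 0.13, 0.131, 0.097, 0.159, 0.158, None, 0.006, 0.004, 0.006, 0.005, 0.005, 0.077, 0.078, 0.078, 0.077, 0.077]
0 [0.062, 0.061, 0.061, 0.06, 0.006, 0.094, 0.11, 0.11, 0.098, 0.158, 0.157, None, 0.007, 0.006, 0.006, 0.005, 0.005, 0.076, 0.077, 0.078, 0.078, 0.077]
40 [0.06, 0.062, 0.061, 0.059, 0.005, 0.095, 0.112, 0.112, 0.098, 0.155, 0.152, None, 0.005, 0.005, 0.007, 0.005, 0.005, 0.076, 0.077, 0.078, 0.078, 0.077]
80 [0.005, 0.005, 0.006, 0.005, 0.006, 0.094, 0.108, 0.11, 0.11, 0.156, 0.152, 0.004, 0.005, 0.007, 0.005, 0.006, 0.006, 0.029, 0.071, 0.028, 0.029, 0.028]
120 [0.005, 0.006, 0.004, 0.006, 0.006, 0.061, 0.063, 0.062, 0.056, 0.005, 0.006, 0.005, 0.005, 0.006, 0.006, 0.005, 0.006, 0.029, 0.025, 0.007, 0.016, 0.014]
0.09 1679 0.0287 0.0416 0.0586
0.1 482 0.0551 0.0585 0.0635
0.11 335 0.0591 0.0625 0.0661
0.12 184 0.0628 0.0654 0.0672
0.14 979 0.055 0.0686 0.0772
0.15 517 0.0545 0.0582 0.0712
X in tool [ 0.9022199  -0.43127477  0.00115219] turn about tool z deg -115.5485057414051 64.45149425859492
```

Emit:
drive_tool:
  steps:
    - [0,0.25,-0.25,0,0,0,0]
    - [0,0.5,-0.5,0,0,0,0]
    - [0,0.75,-0.75,0,0,0,0]
    - [0,1,-1,0,0,0,0]
    - [0,1,-1,0,0,0,0]

```text
time_s: 0.6
position: [0.2901, -0.4245, 0.2218]
tcp_rot: [[0.935, 0.354, -0.001], [0.354, -0.935, 0.007], [0.001, -0.007, -1.0]]
force: [0.0, 0.2, 0.2]
opening: 0.63
grasp_force: 0.0
```

Emit:
drive_tool:
  steps:
    - [0,0.25,-0.25,0,0,0,0]
    - [0,0.5,-0.5,0,0,0,0]
    - [0,0.75,-0.75,0,0,0,0]
    - [0,1,-1,0,0,0,0]
    - [0,1,-1,0,0,0,0]

```text
time_s: 1.1
position: [0.36, -0.2719, 0.2222]
tcp_rot: [[0.935, 0.355, -0.001], [0.355, -0.935, 0.004], [-0.0, -0.004, -1.0]]
force: [-0.9, -1.2, 0.2]
opening: 0.174
grasp_force: 0.0
```

Emit:
drive_tool:
  steps:
    - [0,0.25,-0.25,0,0,0,0]
    - [0,0.5,-0.5,0,0,0,0]
    - [0,0.75,-0.75,0,0,0,0]
    - [0,1,-1,0,0,0,0]
    - [0,1,-1,0,0,0,0]

```text
time_s: 1.6
position: [0.4312, -0.1192, 0.2225]
tcp_rot: [[0.935, 0.355, 0.0], [0.355, -0.935, 0.001], [0.001, -0.001, -1.0]]
force: [-0.2, -0.1, -0.9]
opening: 0.006
grasp_force: 0.0
```

Emit:
drive_tool:
  steps:
    - [0,0.25,-0.25,0,0,0,0]
    - [0,0.5,-0.5,0,0,0,0]
    - [0,0.75,-0.75,0,0,0,0]
    - [0,1,-1,0,0,0,0]
    - [0,1,-1,0,0,0,0]

```text
time_s: 2.1
position: [0.5029, 0.0343, 0.2226]
tcp_rot: [[0.935, 0.354, 0.003], [0.354, -0.935, 0.0], [0.003, 0.001, -1.0]]
force: [0.0, -1.5, 0.4]
opening: 0.008
grasp_force: 0.0
```

Emit:
drive_tool:
  steps:
    - [0,0,0,0,0,0,-0.1]
    - [0,0,0,0,0,0,-0.2]
    - [0,0,0,0,0,0,-0.3]
    - [0,0,0,0,0,0,-0.4]
    - [0,0,0,0,0,0,-0.5]
    - [0,0,0,0,0,0,-0.6]
    - [0,0,0,0,0,0,-0.7]
    - [0,0,0,0,0,0,-0.7]

```text
time_s: 2.9
position: [0.5005, 0.0301, 0.2224]
tcp_rot: [[0.164, 0.986, -0.0], [0.986, -0.164, -0.001], [-0.001, -0.0, -1.0]]
force: [-0.0, 0.8, 0.0]
opening: 0.006
grasp_force: 0.0
```

Emit:
drive_tool:
  steps:
    - [0,0,0,0,0,0,-0.1]
    - [0,0,0,0,0,0,-0.2]
    - [0,0,0,0,0,0,-0.3]
    - [0,0,0,0,0,0,-0.4]
    - [0,0,0,0,0,0,-0.5]
    - [0,0,0,0,0,0,-0.6]
    - [0,0,0,0,0,0,-0.645]
    - [0,0,0,0,0,0,-0.645]

```text
time_s: 3.7
position: [0.5005, 0.0309, 0.2224]
tcp_rot: [[-0.718, 0.697, -0.0], [0.697, 0.718, -0.0], [-0.0, -0.0, -1.0]]
force: [1.2, 0.1, -0.2]
opening: 0.003
grasp_force: 0.0
```

Emit:
drive_tool:
  steps:
    - [0,0.12,0.27,0,0,0,0]
    - [0,0.24,0.55,0,0,0,0]
    - [0,0.351,0.828,0,0,0,0]
    - [0,0.351,0.828,0,0,0,0]
    - [0,0.351,0.828,0,0,0,0]

```text
time_s: 4.2
position: [0.539, 0.1328, 0.2222]
tcp_rot: [[-0.72, 0.694, -0.001], [0.694, 0.72, -0.001], [-0.0, -0.001, -1.0]]
force: [-0.5, -0.1, 0.5]
opening: 0.008
grasp_force: 0.0
```

```bash
python3 - <<'E'
from h import *
s=read_state(); p=np.array(s["position"]);print(p,(p[:2]-C0)@X,(p[:2]-C0)@Y,s["joint_positions"])
c,W=cap("wrist"); cv2.imwrite("pics/w1.png",c["color"])
b=c["color"].astype(int); m=(b[...,2]-b[...,0]>60)&(W[...,2]>.12)&(W[...,2]<.14)
w=W[m]; print(len(w)); 
if len(w): print(((w.min(0)+w.max(0))/2).round(4),w.mean(0).round(4))
E
```

```text
[0.53895056 0.13284457 0.22221454] 0.0006328342682301209 -0.034740612037213306 [ 2.33494987e+00  2.48775006e+01  9.22133179e+01 -4.70231350e-02
  6.29481677e+01 -4.36629105e+01]
2670
[0.6458 0.2121 0.13  ] [0.6892 0.2183 0.1293]
```

View pics/w1.png

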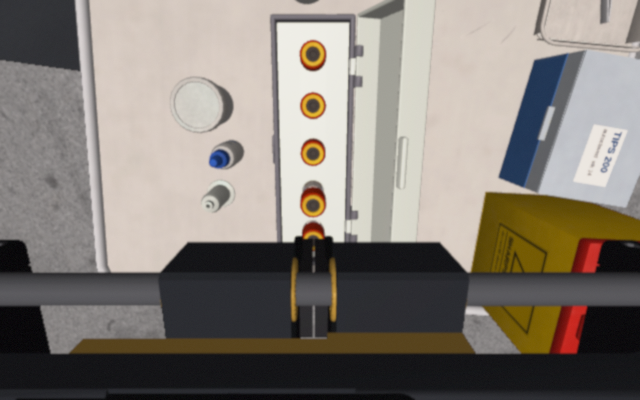

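The wrist view shows four full caps at (313,55), (313,105), (313,153) and (313,203). The fifth is half hidden behind the fingertips at (313,235). The row lines up with the finger seam.

```bash
python3 - <<'E'
from h import *
c,W=cap("wrist"); b=c["color"].astype(int)
for u,v in [(313,55),(313,105),(313,153),(313,203)]:
    s=(slice(v-18,v+19),slice(u-18,u+19)); w=W[s].reshape(-1,3); col=b[s].reshape(-1,3)
    m=(w[:,2]>.1); w=w[m]
    zt=np.percentile(w[:,2],80); w=w[w[:,2]>zt-.005]
    ctr=(w.min(0)+w.max(0))/2
    print(len(w),w.mean(0).round(4),zt.round(4),((w.mean(0)[:2]-C0)@X).round(4),((w.mean(0)[:2]-C0)@Y).round(4))
E
```

```text
636 [0.4618 0.2079 0.1057] 0.1067 0.0011 0.0729
559 [0.4876 0.1831 0.1056] 0.1067 0.0011 0.0371
514 [0.5134 0.1584 0.1056] 0.1066 0.0013 0.0014
543 [0.539  0.1337 0.1255] 0.1264 0.0013 -0.0342
```

Emit:
drive_tool:
  steps:
    - [0,0,0,0.25,0,0,0]
    - [0,0,0,0.5,0,0,0]
    - [0,0,0,0.62,0,0,0]
    - [0,0,0,0.7,0,0,0]
    - [0,0,0,0.7,0,0,0]

```text
time_s: 4.8
position: [0.5381, 0.132, 0.1375]
tcp_rot: [[-0.719, 0.695, -0.003], [0.695, 0.719, -0.0], [0.002, -0.002, -1.0]]
force: [-0.8, -0.8, 0.0]
opening: 0.007
grasp_force: 0.0
```

Emit:
drive_tool:
  steps:
    - [0,0,0,0.02,0,0,0]
    - [0,0,0,0.04,0,0,0]
    - [0,0,0,0.06,0,0,0]
    - [0,0,0,0.08,0,0,0]
    - [0,0,0,0.1,0,0,0]
    - [0,0,0,0.12,0,0,0]
    - [0,0,0,0.12,0,0,0]

```text
time_s: 5.5
position: [0.5391, 0.1332, 0.1241]
tcp_rot: [[-0.721, 0.693, 0.0], [0.693, 0.721, 0.0], [-0.0, 0.0, -1.0]]
force: [0.1, 0.7, 1.1]
opening: 0.004
grasp_force: 0.3
```

Emit:
drive_tool:
  steps:
    - [0,0,0,0.015,0,0,0]
    - [0,0,0,0.03,0,0,0]
    - [0,0,0,0.045,0,0,0]
    - [0,0,0,0.06,0,0,0]
    - [0,0,0,0.075,0,0,0]
    - [0,0,0,0.09,0,0,0]
    - [0,0,0,0.1,0,0,0]
    - [0,0,0,0.1,0,0,0]

```text
time_s: 6.3
position: [0.5389, 0.1331, 0.1118]
tcp_rot: [[-0.72, 0.693, -0.0], [0.693, 0.72, 0.0], [0.0, -0.0, -1.0]]
force: [0.2, 0.3, 1.5]
opening: 0.001
grasp_force: 0.4
```

Emit:
drive_tool:
  steps:
    - [0,0,0,0.01,0,0,0]
    - [0,0,0,0.02,0,0,0]
    - [0,0,0,0.03,0,0,0]
    - [0,0,0,0.03,0,0,0]

```text
time_s: 6.7
position: [0.5389, 0.1331, 0.1084]
tcp_rot: [[-0.72, 0.693, -0.0], [0.693, 0.72, 0.0], [0.0, -0.0, -1.0]]
force: [0.7, -0.0, 1.4]
opening: 0.006
grasp_force: 0.7
```

Small steps to find the stop.

Emit:
drive_tool:
  steps:
    - [0,0,0,0.005,0,0,0]
    - [0,0,0,0.01,0,0,0]
    - [0,0,0,0.01,0,0,0]

```text
time_s: 7.0
position: [0.539, 0.1331, 0.1073]
tcp_rot: [[-0.72, 0.693, 0.0], [0.693, 0.72, -0.0], [-0.0, 0.0, -1.0]]
force: [1.1, 0.3, 1.9]
opening: 0.007
grasp_force: 1.0
```

Emit:
drive_tool:
  steps:
    - [0,0,0,0.005,0,0,0]
    - [0,0,0,0.005,0,0,0]

```text
time_s: 7.2
position: [0.5391, 0.1331, 0.1072]
tcp_rot: [[-0.721, 0.693, 0.0], [0.693, 0.721, -0.0], [-0.0, 0.0, -1.0]]
force: [-0.3, -0.6, 4.1]
opening: 0.009
grasp_force: 2.6
```

Emit:
drive_tool:
  steps:
    - [0,0,0,0.005,0,0,0]
    - [0,0,0,0.005,0,0,0]

```text
time_s: 7.4
position: [0.5392, 0.1332, 0.1072]
tcp_rot: [[-0.721, 0.693, 0.001], [0.693, 0.721, 0.0], [-0.001, 0.001, -1.0]]
force: [-1.4, -0.3, 9.2]
opening: 0.005
grasp_force: 4.3
```

Emit:
drive_tool:
  steps:
    - [0,0,0,0.003,0,0,0]
    - [0,0,0,0.003,0,0,0]
    - [0,0,0,0.003,0,0,0]

```text
time_s: 7.7
position: [0.5393, 0.1332, 0.1072]
tcp_rot: [[-0.721, 0.693, 0.001], [0.693, 0.721, 0.0], [-0.001, 0.001, -1.0]]
force: [-1.8, 0.1, 11.2]
opening: 0.004
grasp_force: 5.3
```

Emit:
drive_tool:
  steps:
    - [0,0,0,-0.2,0,0,0]
    - [0,0,0,-0.5,0,0,0]
    - [0,0,0,-0.83,0,0,0]
    - [0,0,0,-0.83,0,0,0]

```text
time_s: 8.1
position: [0.5422, 0.1333, 0.2102]
tcp_rot: [[-0.721, 0.693, 0.01], [0.693, 0.721, 0.0], [-0.007, 0.007, -1.0]]
force: [0.9, 0.4, 0.8]
opening: 0.002
grasp_force: 0.0
```

Emit:
drive_tool:
  steps:
    - [0,0.1,0.3,0,0,0,0]
    - [0,0.2,0.6,0,0,0,0]
    - [0,0.285,0.88,0,0,0,0]
    - [0,0.285,0.88,0,0,0,0]
    - [0,0.285,0.88,0,0,0,0]

```text
time_s: 8.6
position: [0.5865, 0.2331, 0.2038]
tcp_rot: [[-0.722, 0.692, -0.003], [0.692, 0.722, -0.001], [0.001, -0.003, -1.0]]
force: [-0.1, -0.1, 0.2]
opening: 0.009
grasp_force: 0.0
```

```bash
python3 - <<'E'
from h import *
s=read_state(); p=np.array(s["position"]);print(p,(p[:2]-C0)@X,(p[:2]-C0)@Y)
c,W=cap("scene"); cv2.imwrite("pics/s2.png",cv2.resize(c["color"][120:320,220:440],None,fx=2.5,fy=2.5))
w=W.reshape(-1,3); b=c["color"].reshape(-1,3).astype(int)
q=np.c_[(w[:,:2]-C0)@X,(w[:,:2]-C0)@Y,w[:,2]]
for y in (-.072,-.036,0,.036,.072):
    m=(abs(q[:,0])<.015)&(abs(q[:,1]-y+-.0015)<.013)&(q[:,2]>.1); print(y,m.sum(), np.percentile(q[m,2],95) if m.any() else 0)
E
```

```text
[0.58645308 0.23312997 0.20376818] 0.10580106753634497 0.0006612692681344928
-0.072 129 0.10966434156753814
-0.036 192 0.3171398406672375
0 215 0.3176607839171233
0.036 144 0.31772899740705396
0.072 104 0.10964693879025748
```

View pics/s2.png

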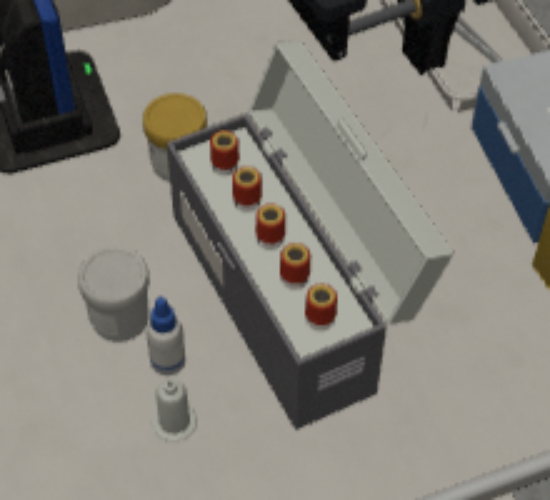

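The crop shows all five caps level, including the pressed one at (295,263). The lid is still open and clear. Next I go down behind it and push.

Emit:
drive_tool:
  steps:
    - [0,0,0,0.2,0,0,0]
    - [0,0,0,0.4,0,0,0]
    - [0,0,0,0.6,0,0,0]
    - [0,0,0,0.6,0,0,0]

```text
time_s: 9.05
position: [0.5839, 0.2308, 0.1297]
tcp_rot: [[-0.719, 0.695, -0.009], [0.695, 0.719, -0.002], [0.005, -0.008, -1.0]]
force: [-0.7, -0.4, -0.2]
opening: 0.004
grasp_force: 0.0
```

Emit:
drive_tool:
  steps:
    - [0,0,-0.06,0,0,0,0]
    - [0,0,-0.12,0,0,0,0]
    - [0,0,-0.18,0,0,0,0]
    - [0,0,-0.24,0,0,0,0]
    - [0,0,-0.3,0,0,0,0]
    - [0,0,-0.3,0,0,0,0]

```text
time_s: 9.65
position: [0.5623, 0.2063, 0.1342]
tcp_rot: [[-0.72, 0.694, 0.001], [0.694, 0.72, -0.0], [-0.001, 0.0, -1.0]]
force: [1.1, 1.3, 0.2]
opening: 0.006
grasp_force: 0.6
```

Emit:
drive_tool:
  steps:
    - [0,0,-0.05,-0.02,0,0,0]
    - [0,0,-0.1,-0.035,0,0,0]
    - [0,0,-0.15,-0.042,0,0,0]
    - [0,0,-0.2,-0.043,0,0,0]
    - [0,0,-0.255,-0.036,0,0,0]
    - [0,0,-0.307,-0.025,0,0,0]
    - [0,0,-0.307,-0.025,0,0,0]

```text
time_s: 10.35
position: [0.5352, 0.1793, 0.1357]
tcp_rot: [[-0.72, 0.694, -0.004], [0.694, 0.72, -0.001], [0.002, -0.003, -1.0]]
force: [0.1, 0.0, 0.9]
opening: 0.006
grasp_force: 0.3
```

Emit:
drive_tool:
  steps:
    - [0,0,-0.048,0.018,0,0,0]
    - [0,0,-0.095,0.045,0,0,0]
    - [0,0,-0.135,0.077,0,0,0]
    - [0,0,-0.175,0.113,0,0,0]
    - [0,0,-0.205,0.14,0,0,0]
    - [0,0,-0.235,0.165,0,0,0]
    - [0,0,-0.235,0.18,0,0,0]
    - [0,0,-0.235,0.18,0,0,0]

```text
time_s: 11.15
position: [0.5166, 0.16, 0.1141]
tcp_rot: [[-0.72, 0.694, -0.002], [0.694, 0.72, -0.0], [0.002, -0.002, -1.0]]
force: [0.9, 0.8, 0.3]
opening: 0.002
grasp_force: 0.0
```

Emit:
drive_tool:
  steps:
    - [0,0,0,0.01,0,0,0]
    - [0,0,0,0.015,0,0,0]
    - [0,0,0,0.015,0,0,0]

```text
time_s: 11.45
position: [0.5171, 0.1601, 0.1134]
tcp_rot: [[-0.721, 0.693, -0.001], [0.693, 0.721, -0.0], [0.0, -0.001, -1.0]]
force: [-1.8, -1.6, 5.0]
opening: 0.006
grasp_force: 2.4
```

Emit:
drive_tool:
  steps:
    - [0,0,0,0.005,0,0,0]
    - [0,0,0,0.01,0,0,0]
    - [0,0,0,0.01,0,0,0]
    - [0,0,0,0.01,0,0,0]

```text
time_s: 11.85
position: [0.5171, 0.1601, 0.1133]
tcp_rot: [[-0.721, 0.693, -0.0], [0.693, 0.721, -0.0], [-0.0, -0.0, -1.0]]
force: [-3.8, -2.0, 12.8]
opening: 0.004
grasp_force: 6.1
```

Emit:
drive_tool:
  steps:
    - [0,0,0,-0.2,0,0,0]
    - [0,0,0,-0.5,0,0,0]
    - [0,0,0,-0.8,0,0,0]
    - [0,0,0,-1,0,0,0]
    - [0,0,0,-1,0,0,0]

```text
time_s: 12.35
position: [0.5201, 0.1608, 0.2355]
tcp_rot: [[-0.721, 0.693, 0.009], [0.693, 0.721, 0.001], [-0.005, 0.007, -1.0]]
force: [-0.1, 0.4, -0.1]
opening: 0.006
grasp_force: 0.0
```

```bash
python3 - <<'E'
from h import *
c,W=cap("scene"); cv2.imwrite("pics/s3.png",cv2.resize(c["color"][120:320,220:440],None,fx=2.5,fy=2.5))
w=W.reshape(-1,3); q=np.c_[(w[:,:2]-C0)@X,(w[:,:2]-C0)@Y,w[:,2]]
for x in (-.025,-.01,.005,.02):
    m=(abs(q[:,0]-x)<.005)&(abs(q[:,1])<.095)&(q[:,2]>.08)&(q[:,2]<.15); print(x,m.sum(),np.median(q[m,2]))
E
```

```text
-0.025 722 0.11345661604927712
-0.01 569 0.11377585113856736
0.005 555 0.11386146778902939
0.02 546 0.11387198497023572
```

View pics/s3.png

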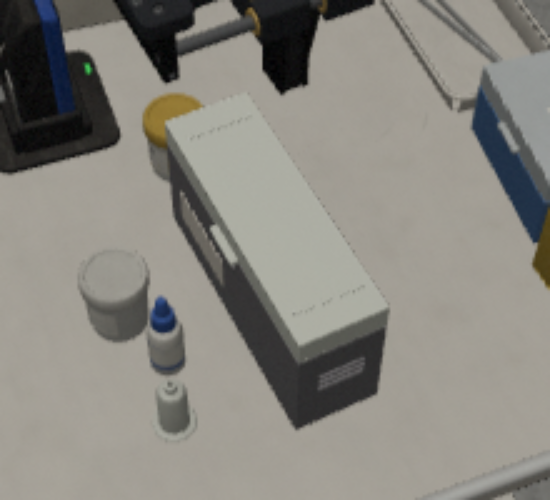

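The lid is flat at 113 mm, so it is shut. The cups, bottle and holder haven't moved, and the tool is clear.

```bash
python3 -c "
from rig import order; print(order.hand_in())"
```

```text
the job is handed in; nothing more can be done
None
```

The proud tube is pressed fully home and the lid is shut; the last picture shows the cups, bottle and needle holder where they stood, the arm is withdrawn, and the job is handed in (no verdict was returned).

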